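Open the recessed gas valve with the long T-key

TASK

Open the CO2 gas valve that sits deep in the white service box: first take the yellow-lidded pipette-tip box off the top of the service box and set it upright on the blue mat without dropping it. Then take the orange-handled T-key from its stand, lower it down the shaft until it is fully seated on the square brass stem, turn the stem anticlockwise (seen from above) all the way to its stop, and leave the key standing on the stem. Do not knock over or push aside the bottle, dishes, flask or beaker.

Things in the scene. Friction and masses are not known exactly. Their poses are not given: they have to be found in the camera images.
- valve_box: White service box, fixed, 200 (x) x 180 (y) x 120 mm high, blue plinth, pressure gauge on its -x side. Origin: centre of its underside on the bench. A round shaft 44 mm across (polygonal bore), framed by a square blue line on the top, runs straight down its centre to a floor 15 mm above the bench.
- shaft_mouth (a point): Centre of the shaft's mouth, in the box's top face (120 mm above the bench); axes as the service box.
- stem_top (a point): Centre of the top of the brass valve stem, on the shaft's axis, 53 mm above the bench (67 mm below the mouth). The stem is a 16 mm square, 28 mm tall, with a square taper 10 mm tall (16 mm narrowing to 8 mm) on top of it. x and y axes are square to the stem's flats and turn with it; z up.
- stem (a joint): Turn of the stem in rad about the upright axis, anticlockwise from above positive. 0 = shut (flats square to the service box), stop at 1.2 = fully open; it starts between 0 and 0.2. Stiff (about 0.08 N m), and stays where it is left.
- key_stand: Grey plastic stand, fixed, 90 x 90 x 70 mm high, origin at the centre of its underside. The key stands in its square hole, 30 x 30 mm and 60 mm deep.
- key_grip (a point): Centre of the T-key's orange handle bar. Bar: 110 mm along x, 16 mm wide in y, 18 mm tall. The key is 164 mm long overall, about 0.3 kg; its steel rod (14 mm across) runs down z to a square socket tube, 26 x 26 mm outside (42 mm tall), whose open lower end is 155 mm below this point. Standing in the stand this point is 165 mm above the bench, fully seated on the stem 174 mm.
- key_socket (a point): Closed end (roof) of the key's socket, on the key's axis, 121 mm below the handle bar's centre and 34 mm above the open lower end. The socket is 19 mm square inside, its sides along the key's x and y; so it goes on in any of four quarter-turn positions, with about 0.2 rad of play either way. When fully seated this point meets the stem's top.
- tip_box_mid (a point): Centre of the pipette-tip box: 110 mm (x) x 58 mm (y) x 70 mm tall, white below, yellow lid (does not come off), about 0.25 kg. This point is 35 mm above its underside. It starts standing on the service box, over the shaft.
- mat: Flat blue mat, fixed, 220 (x) x 180 (y) x 3 mm; origin at the centre of its underside.
- tip_box: The pipette-tip box again; origin at the centre of its underside.
- key: The T-key again; origin at the centre of the socket's open lower end, z up the key, x along the handle bar.
- media_bottle_mid (a point): Amber bottle with orange cap, 70 mm across, 160 mm tall; its centre, half-way up. Leave alone.
- dishes_mid (a point): Stack of three clear dishes with green lids, 92 mm across, 45 mm tall, beyond the key stand (+x side); its centre. Leave alone.
- flask_mid (a point): Flat culture flask with red medium, 100 x 70 x 30 mm, blue cap towards its +x; its centre. Leave alone.
- beaker_mid (a point): Glass beaker 76 mm across, 95 mm tall; its centre. Leave alone.
Things that resemble listed ones, but are neither listed nor needed, are in the scene too. Of the things like the key, leave any that is purple; of the rest the smaller one is meant.

How it is judged:
By the outcome, as a careful person would: the job done as asked, in the order asked, and still so for the second after the job is handed in, with the robot touching nothing.
It also fails if it takes over 72 s, if anything falls off the work surface, if the arm or the gripper's body presses on something with over 40 N, if the wrist force passes 120 N, or if a joint passes its speed limit or range.

ROBOT

A 7-joint arm with a two-finger parallel gripper is mounted at the origin on the work surface. World frame = base frame: x ahead of the robot, y to its left, z up, the work surface at z = 0. Lengths are in m, angles in rad, forces in N, time in s.
With the tool pointing down it reaches from about 0.4 to 0.85 m from the base axis. Payload 10.4 kg.
Tool frame: the origin (TCP) lies at the very end of the fingers, on their centre line; the grasp point (between the pads) lies 19 mm behind it; z points along the fingers, y is the direction in which the jaws open and shut (so a half turn about z gives the same grasp; the last joint's range is limited). The gripper opens to 85 mm and grips with 20 to 120 N. Pads are 22 mm wide; open, the fingers measure 114 mm over their backs; the gripper's body (76 mm by 85 mm) begins 54 mm behind the grasp point. The pads swing forward as they close: fully open they stand 13 mm farther back than shut.
Start: joints at [-1.144, 0.332, -0.065, 1.46, 0.022, 1.35, -0.088], TCP at [0.272, 0.563, 0.202] pointing down, gripper open.
Joint ranges: [-2.6, 2.6], [-0.5, 2.12], [-1.47, 1.34], [0.16, 2.42], [-1.27, 4.41], [0.06, 2.06], [-2.6, 2.6]. Speed limits (rad/s): [2.22, 2.22, 2.79, 2.79, 3.14, 3.14, 3.14].

INTERFACE

Orientations are given as a unit quaternion [x, y, z, w].
In Python, from workcell import get_obs, camera, camera_info, hand_in gives the robot as it stands.
- The arm moves only by the tool move_arm, never from a script. Its argument "moves" is a list of rows, each a list of 3 entries, a list of its own where there are three numbers: the shift along the tool's x, y, z in units of 25 mm (1.0 is 25 mm), then the turn, a rotation vector about the tool's x, y, z in degrees, then the opening, from 0 (shut) to 1 (fully open). A call has 1 to 5 rows; each row shifts and turns the commanded pose from where the row before left it, along the tool's axes as they then stand; what a row does not reach is not made up. A row lasts 1/8 s, in which the tool goes at most 62.5 mm and 10.7 degrees, less where a joint would pass 70% of its speed; a pose out of reach is approached as far as the arm can. A call is refused whole if a number of a shift passes 1 or a number of a turn 10.7, either way. A call with a gripper value outside its range is refused whole. The fingers move at their own pace and stop on an object; "squeeze" is the grip in N (left out, the last holds). Time passes only in rows, so rows that do not move let the fingers close. It gives the time, the measured TCP pose, the force and the opening at its end, in the units of the state.
- get_obs(): the state, without advancing time (a new reading comes with each control period).
- camera(name): name is "scene" or "top"; returns the picture (480x640x3 uint8, red, green, blue); there is no depth.
- camera_info(name): a dict with "fx", "fy", "cx", "cy" (pixels), "D" ([k1, k2, p1, p2, k3] as OpenCV has them; the pictures are not rectified), "origin" and "rotation" of the camera in the world. Camera axes: x right, y down, z forward; pixel columns grow to the right and rows downward; lengths in m; the calibration is good to about 2 mm. A picture is of the moment at which its call begins. camera_info takes no time and is no camera call.
- hand_in(): hands the job in, once; it reports no verdict.
The state is a dict: "clock": time; "joint_pos": joint angles; "joint_velocities": joint speeds; "tau": joint torques, N m; "position": TCP position; "ee_rot": TCP orientation; "ft_force": force on the tool from outside, world axes, zero at the start; "torque": the same for the moment, N m; "grip_width": opening from 0.0 (shut) to 1.0 (fully open).
Only numpy, scipy, OpenCV 4.12 (cv2) and the standard library are available. Lean on these libraries where they do the work, as an engineer would, in place of code of your own. Each camera call takes 0.05 s, during which the arm holds its last target. There are 200 camera calls.

## Working session

There is one attempt and no reset: what is moved stays moved. The work goes in short steps, Python scripts to look and compute and a tool call to move; the robot and the scene stay as the last step left them, time stands still between calls to the robot, and variables do not carry over. Pictures are saved under pics/ and viewed, about 8 in all and at most 12, crops included, and the job is handed in when it is done.

Besides the shell and the picture viewer there is one more tool, called after "Emit:" as name([rows], argument=value, ...), one row to a line, values as JSON. move_arm: Moves the arm, as the interface text tells. Its arguments: {"type":"object","properties":{"moves":{"type":"array","items":{"type":"array"}},"squeeze":{"type":"number"}},"required":["moves"]}

```bash
mkdir -p pics
python3 - <<'E'
from workcell import *
import cv2,numpy as np
for n in("scene","top"):
    cv2.imwrite(f"pics/{n}0.png",camera(n)[:,:,::-1]); i=camera_info(n); print(n,i)
o=get_obs();print(o)
E
ls
```

```text
scene {'fx': 575.8093793560446, 'fy': 575.8093793560446, 'cx': 316.98985721945, 'cy': 238.49916192229412, 'D': array([-0.09204641,  0.        ,  0.        ,  0.        ,  0.        ]), 'origin': array([1.36768373, 0.86769463, 0.96994735]), 'rotation': array([ 0.36082827,  0.821957  , -0.40713871, -0.16860521])}
top {'fx': 595.0776842033646, 'fy': 595.0776842033646, 'cx': 321.9834783048816, 'cy': 243.2796524539207, 'D': array([-0.01029628,  0.        ,  0.        ,  0.        ,  0.        ]), 'origin': array([0.45349174, 0.112094  , 1.49287756]), 'rotation': array([ 0.70866128, -0.70453155,  0.02778021, -0.02574383])}
{'clock': 0.1, 'joint_pos': array([-1.14357112,  0.33280778, -0.06465644,  1.46086987,  0.02157469,
        1.34993772, -0.08851114]), 'joint_velocities': array([-1.71380634e-03, -2.82082110e-03,  8.57040341e-04, -9.54717458e-05,
        7.86316437e-04, -5.94483675e-04, -3.45577862e-04]), 'tau': array([ 1.35953738e-03, -6.26745129e+01,  4.92023514e-02, -3.92430031e+01,
        1.63760822e-02,  6.93185095e-03, -4.73144297e-06]), 'position': array([0.27160522, 0.56246185, 0.20108999]), 'ee_rot': array([ 2.23039834e-01,  9.74809105e-01, -6.52894787e-04, -1.22795534e-04]), 'ft_force': array([ 0.46174336, -0.66495926, -0.02546906]), 'torque': array([-0.03880954,  0.017698  , -0.00530081]), 'grip_width': 0.9989152987882232}
pics
```

View pics/scene0.png

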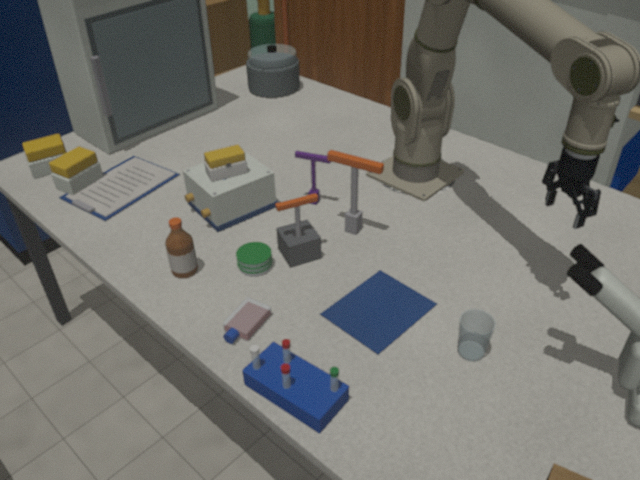

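View pics/top0.png

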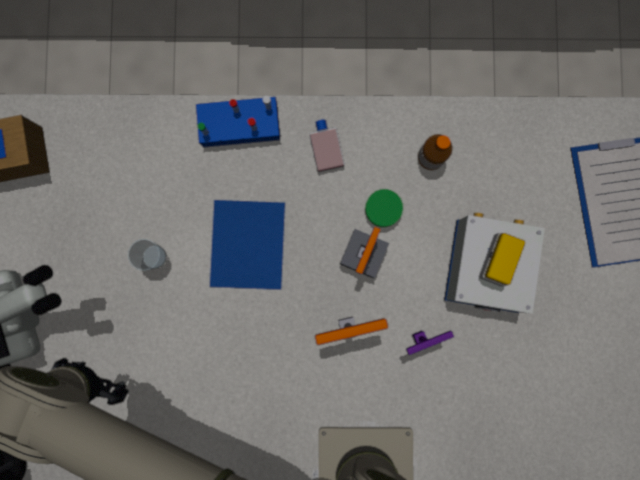

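The top view shows two tall orange T-keys. One is in the grey stand (bar from (361,271) to (378,230)), and a larger one is free-standing at (350,331). There is also a purple one at (428,342). The key in the stand is the smaller orange one, so that is the one to use. Of the yellow boxes, the one on the service box at (505,259) is the target. The two in the scene view at (45,150) and (75,168) are decoys.

```bash
cat > h.py <<'E'
import numpy as np,cv2
from workcell import *
from scipy.spatial.transform import Rotation as R
def ray(n,px):
    i=camera_info(n);K=np.array([[i['fx'],0,i['cx']],[0,i['fy'],i['cy']],[0,0,1]])
    u=cv2.undistortPoints(np.array(px,float).reshape(-1,1,2),K,i['D']).reshape(-1,2)
    return i['origin'],np.c_[u,np.ones(len(u))]@R.from_quat(i['rotation']).as_matrix().T
def onz(n,px,z):
    o,d=ray(n,px);return o+d*((z-o[2])/d[:,2])[:,None]
def proj(n,P):
    i=camera_info(n);K=np.array([[i['fx'],0,i['cx']],[0,i['fy'],i['cy']],[0,0,1]])
    m=R.from_quat(i['rotation']).as_matrix().T
    return cv2.projectPoints(np.atleast_2d(np.array(P,float)),cv2.Rodrigues(m)[0],-m@i['origin'],K,i['D'])[0].reshape(-1,2)
def blob(img,lo,hi,roi):
    x0,y0,x1,y1=roi;h=cv2.cvtColor(img[y0:y1,x0:x1],cv2.COLOR_RGB2HSV)
    m=cv2.inRange(h,np.array(lo),np.array(hi));n,l,s,c=cv2.connectedComponentsWithStats(m)
    k=1+np.argmax(s[1:,4]);ct=cv2.findContours((l==k).astype(np.uint8),0,1)[0]
    return max(ct,key=cv2.contourArea).reshape(-1,2)+[x0,y0],s[k,4]
def rect(P): # P Nx2 world
    c,s,a=cv2.minAreaRect((P*1000).astype(np.float32));return np.round(c,1),np.round(s,1),a
E
python3 - <<'E'
from h import *
t=camera("top");s=camera("scene")
def rep(nm,n,img,lo,hi,roi,z):
    c,a=blob(img,lo,hi,roi);print(nm,n,a,rect(onz(n,c,z)[:,:2]))
rep('lid','top',t,(20,150,90),(35,255,255),(470,220,540,300),.19)
rep('lid','scene',s,(20,150,150),(35,255,255),(195,140,260,185),.19)
rep('bar','top',t,(3,150,90),(18,255,255),(340,215,395,285),.174)
rep('big','top',t,(3,150,90),(18,255,255),(300,310,395,355),.25)
rep('boxtop','top',t,(0,0,150),(180,60,255),(440,205,560,320),.12)
rep('mat','top',t,(100,150,50),(125,255,255),(200,190,300,300),.003)
rep('stand','top',t,(0,0,30),(180,80,110),(335,225,395,285),.07)
a=cv2.resize(t[195:325,325:560],None,fx=3.4,fy=3.4,interpolation=2)
cv2.imwrite('pics/c1.png',a[:,:,::-1])
E
```

```text
lid top 1135 (array([ 521.3, -294.6]), array([ 53.7, 102.9]), 69.22177124023438)
lid scene 273 (array([ 529.4, -288.8]), array([46.2, 97.2]), 70.44068908691406)
bar top 343 (array([539.3,   6.8]), array([ 16.4, 108.9]), 67.22373962402344)
big top 721 (array([365.6,  47.5]), array([ 21.4, 149.9]), 14.21015739440918)
boxtop top 4189 (array([ 513.9, -303.8]), array([176.2, 195.4]), 80.71968841552734)
mat top 5910 (array([563.3, 296.2]), array([174.3, 214.8]), 88.13658905029297)
stand top 1402 (array([524.6,  12. ]), array([ 94.5, 122.2]), 67.39527130126953)
```

View pics/c1.png

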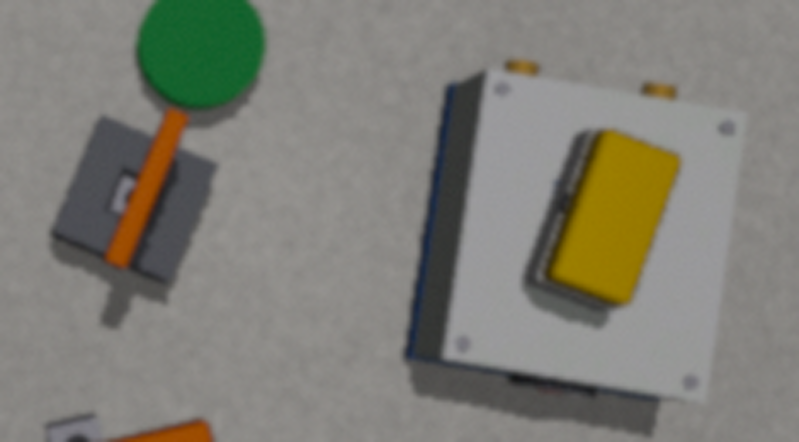

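The crop confirms the picks: the smaller orange key is in the grey stand, with the hole and socket showing at crop (124,192), and the lid is on the white box with all four corner screws visible. The sizes agree with those given: bar 109x16, lid 103x54, box 195x176. I'll move now, rising and going out to an intermediate waypoint.

Emit:
move_arm([
  [[-0.95,-0.76,-0.5],[0,0,0],1],
  [[-0.95,-0.76,-0.5],[0,0,0],1],
  [[-0.95,-0.76,-0.5],[0,0,0],1],
  [[-0.95,-0.76,-0.5],[0,0,0],1],
  [[-0.95,-0.76,-0.5],[0,0,0],1],
], squeeze=45)

```text
clock: 0.82
position: [0.3377, 0.4246, 0.2646]
ee_rot: [0.223, 0.975, -0.0, -0.0]
ft_force: [0.1, 0.3, 0.0]
grip_width: 0.999
```

Emit:
move_arm([
  [[-0.95,-0.76,-0.5],[0,0,0],1],
  [[-0.95,-0.76,-0.5],[0,0,0],1],
  [[-0.95,-0.76,-0.5],[0,0,0],1],
  [[-0.95,-0.76,-0.5],[0,0,0],1],
  [[-0.95,-0.76,-0.5],[0,0,0],1],
])

```text
clock: 1.45
position: [0.4033, 0.2874, 0.3272]
ee_rot: [0.223, 0.975, 0.0, -0.0]
ft_force: [-0.3, 0.9, 0.2]
grip_width: 1.001
```

Emit:
move_arm([
  [[-0.95,-0.76,-0.2],[0,0,0],1],
  [[-0.95,-0.76,0],[0,0,0],1],
  [[-0.95,-0.76,0],[0,0,0],1],
  [[-0.95,-0.76,0],[0,0,0],1],
  [[-0.95,-0.76,0],[0,0,0],1],
])

```text
clock: 2.08
position: [0.4689, 0.1503, 0.3317]
ee_rot: [0.223, 0.975, 0.0, -0.0]
ft_force: [0.7, 0.5, -0.8]
grip_width: 1.003
```

```bash
cat >> h.py <<'E'
def go(xyz,yaw_y=None):
    """tool-axis shift (units) to world target xyz, and tool-z turn (deg) bringing tool y to yaw_y (mod 180)"""
    o=get_obs();r=R.from_quat(o['ee_rot']);m=r.as_matrix()
    sh=m.T@(np.array(xyz)-o['position'])/.025
    a=np.degrees(np.arctan2(m[1,1],m[0,1]))
    t=None if yaw_y is None else -((yaw_y-a+90)%180-90)
    print('t',round(o['clock'],2),'pos',o['position'].round(4),'yawY',a.round(1),'zdir',m[:,2].round(3),'shift',sh.round(2),'turnz',t,
      'F',o['ft_force'].round(1),'T',o['torque'].round(2),'g',round(o['grip_width'],3),'j7',o['joint_pos'][6].round(2))
E
python3 -c "
from h import *
go((.5213,-.2946,.33),69.5)"
```

```text
t 2.08 pos [0.4689 0.1503 0.3317] yawY 64.2 zdir [-0.  0. -1.] shift [ -9.63 -15.12   0.07] turnz -5.2662093765203934 F [ 0.7  0.5 -0.8] T [ 0.   -0.02  0.05] g 1.003 j7 0.72
```

Emit:
move_arm([
  [[-0.6,-0.95,0],[0,0,0],1],
  [[-0.6,-0.95,0],[0,0,0],1],
  [[-0.6,-0.95,0],[0,0,0],1],
  [[-0.6,-0.95,0],[0,0,0],1],
  [[-0.6,-0.95,0],[0,0,0],1],
])

```text
clock: 2.7
position: [0.4845, 0.0108, 0.3317]
ee_rot: [0.223, 0.975, 0.0, -0.0]
ft_force: [0.5, -0.1, 0.6]
grip_width: 1.003
```

Emit:
move_arm([
  [[-0.6,-0.95,0],[0,0,0],1],
  [[-0.6,-0.95,0],[0,0,0],1],
  [[-0.6,-0.95,0],[0,0,0],1],
  [[-0.6,-0.95,0],[0,0,0],1],
  [[-0.6,-0.95,0],[0,0,0],1],
])

```text
clock: 3.32
position: [0.5004, -0.1286, 0.3318]
ee_rot: [0.223, 0.975, 0.0, -0.0]
ft_force: [-0.2, 0.3, -0.1]
grip_width: 0.996
```

Emit:
move_arm([
  [[-0.6,-0.95,0],[0,0,0],1],
  [[-0.6,-0.95,0],[0,0,0],1],
  [[-0.6,-0.95,0],[0,0,0],1],
  [[-0.6,-0.95,0],[0,0,0],1],
  [[-0.6,-0.95,0],[0,0,-5],1],
])

```text
clock: 3.95
position: [0.5164, -0.268, 0.3317]
ee_rot: [0.179, 0.984, 0.0, -0.0]
ft_force: [0.3, 0.6, -0.2]
grip_width: 1.0
```

```bash
python3 -c "
from h import *
go((.5213,-.2946,.144),69.5)"
```

```text
t 3.95 pos [ 0.5164 -0.268   0.3317] yawY 69.3 zdir [-0.  0. -1.] shift [-0.56 -0.93  7.51] turnz -0.16283009087364064 F [ 0.3  0.6 -0.2] T [-0.01 -0.    0.02] g 1.0 j7 1.73
```

Emit:
move_arm([
  [[-0.56,-0.93,0.5],[0,0,0],1],
  [[0,0,1],[0,0,0],1],
  [[0,0,1],[0,0,0],1],
  [[0,0,1],[0,0,0],1],
  [[0,0,1],[0,0,0],1],
])

```text
clock: 4.58
position: [0.5211, -0.2938, 0.2183]
ee_rot: [0.18, 0.984, 0.0, -0.0]
ft_force: [-0.2, -0.0, 0.5]
grip_width: 0.998
```

Emit:
move_arm([
  [[0,0,0.8],[0,0,0],1],
  [[0,0,0.8],[0,0,0],1],
  [[0,0,0.7],[0,0,0],1],
  [[0,0,0.7],[0,0,0],1],
  [[0,0,0],[0,0,0],1],
])

```text
clock: 5.2
position: [0.5206, -0.2936, 0.1429]
ee_rot: [0.18, 0.984, 0.0, -0.001]
ft_force: [-0.4, -0.1, 0.6]
grip_width: 0.998
```

```bash
python3 -c "
from h import *
go((.5213,-.2946,.144),69.5)
t=camera('top');s=camera('scene')
a=cv2.resize(t[200:330,430:570],None,fx=3,fy=3);b=cv2.resize(s[90:220,160:300],None,fx=3,fy=3)
cv2.imwrite('pics/g1.png',np.hstack([a[:,:399],b[:,:400]])[:,:,::-1])"
```

```text
t 5.2 pos [ 0.5206 -0.2936  0.1429] yawY 69.2 zdir [-0.002  0.001 -1.   ] shift [-0.04 -0.03 -0.04] turnz -0.2685001663678577 F [-0.4 -0.1  0.6] T [ 0.03 -0.02  0.03] g 0.998 j7 1.84
```

View pics/g1.png

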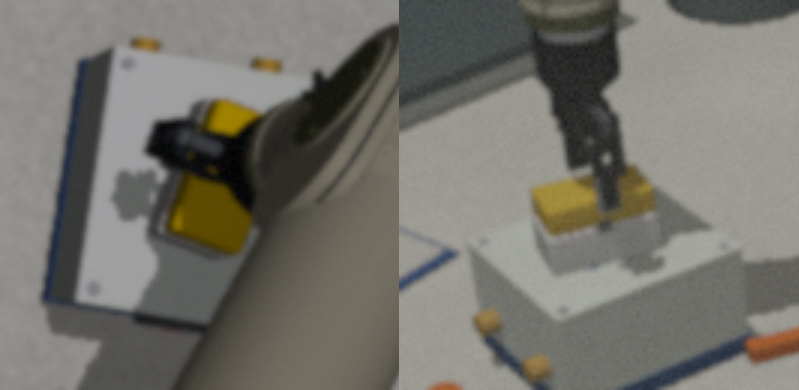

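The picture (viewed 4) shows the fingers straddling the tip box at its middle: crop (190,145) in the top view and (605,180) in the scene view. Nothing has been touched, so I'll close and lift.

Emit:
move_arm([
  [[0,0,0],[0,0,0],0.3],
  [[0,0,0],[0,0,0],0.3],
  [[0,0,0],[0,0,0],0.3],
  [[0,0,0],[0,0,0],0.3],
  [[0,0,0],[0,0,0],0.3],
], squeeze=45)

```text
clock: 5.92
position: [0.5216, -0.2946, 0.1451]
ee_rot: [0.18, 0.984, -0.0, 0.001]
ft_force: [-1.1, -0.4, 5.2]
grip_width: 0.638
```

Emit:
move_arm([
  [[0,0,-0.2],[0,0,0],0.3],
  [[0,0,-0.4],[0,0,0],0.3],
  [[0,0,-0.7],[0,0,0],0.3],
  [[0,0,-0.9],[0,0,0],0.3],
  [[0,0,-0.9],[0,0,0],0.3],
])

```text
clock: 6.55
position: [0.5213, -0.2941, 0.2236]
ee_rot: [0.18, 0.984, -0.0, 0.0]
ft_force: [0.8, 0.4, -2.2]
grip_width: 0.641
```

```bash
python3 -c "
from h import *
go((.563,.28,.35),69.2)"
```

```text
t 6.55 pos [ 0.5213 -0.2941  0.2236] yawY 69.2 zdir [ 0.001 -0.    -1.   ] shift [ 6.58 22.06 -5.06] turnz 0.026760605933105808 F [ 0.8  0.4 -2.2] T [-0.05 -0.01 -0.  ] g 0.641 j7 1.81
```

Emit:
move_arm([
  [[0.1,0.4,-0.8],[0,0,0],0.3],
  [[0.2,0.7,-0.8],[0,0,0],0.3],
  [[0.3,0.95,-0.7],[0,0,0],0.3],
  [[0.3,0.95,-0.5],[0,0,0],0.3],
  [[0.3,0.95,-0.3],[0,0,0],0.3],
])

```text
clock: 7.18
position: [0.5284, -0.1896, 0.3008]
ee_rot: [0.18, 0.984, 0.0, 0.001]
ft_force: [-0.3, 0.1, -2.9]
grip_width: 0.639
```

Emit:
move_arm([
  [[0.3,0.95,0],[0,0,0],0.3],
  [[0.3,0.95,0],[0,0,0],0.3],
  [[0.3,0.95,0],[0,0,0],0.3],
  [[0.3,0.95,0],[0,0,0],0.3],
  [[0.3,0.95,0],[0,0,0],0.3],
])

```text
clock: 7.8
position: [0.535, -0.0653, 0.3001]
ee_rot: [0.18, 0.984, 0.0, 0.0]
ft_force: [-0.3, -0.0, -3.0]
grip_width: 0.643
```

Emit:
move_arm([
  [[0.3,0.95,0],[0,0,0],0.3],
  [[0.3,0.95,0],[0,0,0],0.3],
  [[0.3,0.95,0],[0,0,0],0.3],
  [[0.3,0.95,0],[0,0,0],0.3],
  [[0.3,0.95,0],[0,0,0],0.3],
])

```text
clock: 8.43
position: [0.542, 0.059, 0.3002]
ee_rot: [0.18, 0.984, 0.0, 0.0]
ft_force: [-0.1, 0.7, -2.6]
grip_width: 0.644
```

Emit:
move_arm([
  [[0.3,0.95,0],[0,0,0],0.3],
  [[0.3,0.95,0],[0,0,0],0.3],
  [[0.3,0.95,0],[0,0,0],0.3],
  [[0.3,0.95,0.3],[0,0,0],0.3],
  [[0.3,0.95,0.6],[0,0,0],0.3],
])

```text
clock: 9.05
position: [0.5494, 0.1835, 0.2766]
ee_rot: [0.18, 0.984, 0.0, 0.0]
ft_force: [-0.1, -1.0, -3.4]
grip_width: 0.638
```

```bash
python3 -c "
from h import *
go((.563,.285,.032),69.2)
t=camera('top');s=camera('scene')
c,a=blob(t,(100,150,50),(125,255,255),(200,190,300,300));print(rect(onz('top',c,.003)[:,:2]))
c,a=blob(s,(100,150,50),(125,255,255),(310,260,450,360));print(rect(onz('scene',c,.003)[:,:2]))
cv2.imwrite('pics/t2.png',cv2.resize(t[200:330,430:570],None,fx=4,fy=4,interpolation=2)[:,:,::-1])
"
```

```text
t 9.05 pos [0.5494 0.1835 0.2766] yawY 69.2 zdir [ 0.001  0.001 -1.   ] shift [0.94 3.98 9.79] turnz 0.0370988949763813 F [-0.1 -1.  -3.4] T [ 0.03 -0.01  0.01] g 0.638 j7 0.87
(array([564., 333.]), array([216.5, 105.3]), 0.3394342064857483)
(array([559. , 261.9]), array([1.4, 5.8]), 5.196096420288086)
```

View pics/t2.png

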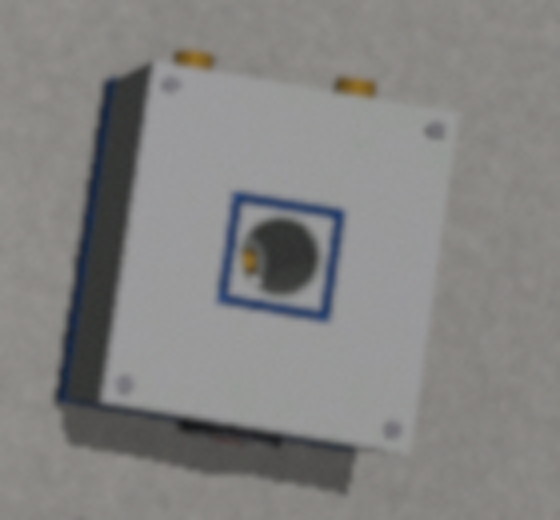

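Picture 5: the service box is clear. The shaft mouth is centred at crop (282,257), about (500.5,264.2) in the image, inside the blue square frame, and a sliver of the brass stem shows at crop (249,262). Next I lower the tip box onto the mat.

Emit:
move_arm([
  [[0.19,0.8,0.6],[0,0,0],0.3],
  [[0.19,0.8,0.9],[0,0,0],0.3],
  [[0.19,0.8,1],[0,0,0],0.3],
  [[0.19,0.8,1],[0,0,0],0.3],
  [[0.19,0.8,1],[0,0,0],0.3],
])

```text
clock: 9.78
position: [0.5624, 0.2851, 0.1623]
ee_rot: [0.181, 0.984, -0.0, -0.0]
ft_force: [-0.6, 0.8, -2.8]
grip_width: 0.64
```

Emit:
move_arm([
  [[0,0,1],[0,0,0],0.3],
  [[0,0,1],[0,0,0],0.3],
  [[0,0,1],[0,0,0],0.3],
  [[0,0,0.8],[0,0,0],0.3],
  [[0,0,0.6],[0,0,0],0.3],
])

```text
clock: 10.4
position: [0.5623, 0.284, 0.0528]
ee_rot: [0.18, 0.984, -0.0, -0.0]
ft_force: [0.8, 0.8, -3.0]
grip_width: 0.645
```

Emit:
move_arm([
  [[0,0,0.4],[0,0,0],0.3],
  [[0,0,0.25],[0,0,0],0.3],
  [[0,0,0.15],[0,0,0],0.3],
  [[0,0,0.1],[0,0,0],0.3],
  [[0,0,0],[0,0,0],0.3],
])

```text
clock: 11.02
position: [0.5627, 0.284, 0.032]
ee_rot: [0.18, 0.984, 0.0, 0.0]
ft_force: [-0.5, -0.5, -2.3]
grip_width: 0.645
```

```bash
python3 -c "
from h import *
go((.563,.285,.028),69.2)
t=camera('top')
c,a=blob(t,(100,110,40),(125,255,255),(478,240,522,285));p=onz('top',c,.12)[:,:2];print(rect(p),a)
c,a=blob(t,(0,0,0),(180,80,110),(486,250,514,277));q=onz('top',c,.12)[:,:2];print('hole',cv2.fitEllipse((q*1000).astype(np.float32)),a)
c,a=blob(t,(0,0,150),(180,60,255),(440,205,560,320));print('box',rect(onz('top',c,.12)[:,:2]))
h=cv2.cvtColor(t,cv2.COLOR_RGB2HSV);m=cv2.inRange(h,(14,90,60),(32,255,255))[255:277,485:515];ys,xs=np.nonzero(m);print(np.c_[xs+485,ys+255].tolist())
for b in (.15,):print(proj('top',[[.514,-.304,.053]]))
"
```

```text
t 11.03 pos [0.5627 0.284  0.032 ] yawY 69.2 zdir [ 0.  0. -1.] shift [0.   0.04 0.16] turnz 0.02810896746431979 F [-0.5 -0.5 -2.3] T [ 0.02 -0.   -0.02] g 0.645 j7 0.79
(array([ 536. , -320.3]), array([53.7, 23.1]), 50.02827453613281) 32
hole ((513.436279296875, -304.0884094238281), (39.231964111328125, 43.79008865356445), 105.56404876708984) 269
box (array([ 513.8, -303.7]), array([176.5, 196.6]), 80.64337158203125)
[[491, 263], [492, 263], [493, 263], [491, 264], [492, 264], [493, 264], [491, 265], [492, 265], [493, 265], [491, 266], [492, 266], [493, 266], [492, 267], [493, 267]]
[[491.91525324 264.33284094]]
```

Emit:
move_arm([
  [[0,0,0.06],[0,0,0],0.3],
  [[0,0,0.06],[0,0,0],0.3],
  [[0,0,0.04],[0,0,0],0.3],
  [[0,0,0],[0,0,0],0.3],
])

```text
clock: 11.58
position: [0.5626, 0.2839, 0.0282]
ee_rot: [0.18, 0.984, 0.0, 0.0]
ft_force: [-1.9, -1.1, 1.7]
grip_width: 0.643
```

Emit:
move_arm([
  [[0,0,0.02],[0,0,0],0.7],
  [[0,0,0],[0,0,0],0.85],
  [[0,0,0],[0,0,0],1],
  [[0,0,0],[0,0,0],1],
  [[0,0,-0.2],[0,0,0],1],
])

```text
clock: 12.2
position: [0.5624, 0.2838, 0.0322]
ee_rot: [0.18, 0.984, -0.0, -0.0]
ft_force: [-0.3, 0.7, 0.1]
grip_width: 0.998
```

Emit:
move_arm([
  [[0,0,-0.5],[0,0,0],1],
  [[0,0,-1],[0,0,0],1],
  [[0,0,-1],[0,0,0],1],
  [[0,0,-1],[0,0,0],1],
  [[0,0,-1],[0,0,0],1],
])

```text
clock: 12.82
position: [0.5628, 0.2839, 0.1468]
ee_rot: [0.18, 0.984, 0.0, 0.0]
ft_force: [-0.4, 0.2, -0.0]
grip_width: 1.0
```

Emit:
move_arm([
  [[0,0,-1],[0,0,0],1],
  [[0,0,-1],[0,0,0],1],
  [[0,0,-1],[0,0,0],1],
  [[0,0,-1],[0,0,0],1],
  [[0,0,0],[0,0,0],1],
])

```text
clock: 13.45
position: [0.5636, 0.2841, 0.2478]
ee_rot: [0.18, 0.984, 0.002, 0.002]
ft_force: [-0.4, -0.3, -0.5]
grip_width: 0.999
```

```bash
python3 -c "
from h import *
go((.5393,.0068,.25),67.2)
t=camera('top');s=camera('scene')
c,a=blob(s,(3,150,90),(14,255,255),(270,185,325,215));print('bar scene',a,rect(onz('scene',c,.165)[:,:2]))
c,a=blob(t,(3,150,90),(18,255,255),(340,215,395,285));print('bar top',a,rect(onz('top',c,.174)[:,:2]))
b=s[230:360,300:450];a=s[180:310,250:400]
cv2.imwrite('pics/p3.png',np.hstack([cv2.resize(a,None,fx=2.6,fy=2.6,interpolation=2),cv2.resize(b,None,fx=2.6,fy=2.6,interpolation=2)])[:,:,::-1])
"
```

```text
t 13.45 pos [0.5636 0.2841 0.2478] yawY 69.2 zdir [ 0.004  0.003 -1.   ] shift [ -3.03 -10.71  -0.12] turnz 2.0133701234051387 F [-0.4 -0.3 -0.5] T [ 0.02 -0.06  0.02] g 0.999 j7 0.75
bar scene 208 (array([538.4,   6.3]), array([ 27.3, 107.4]), 66.78770446777344)
bar top 344 (array([539.3,   6.8]), array([ 16.4, 108.9]), 67.22373962402344)
```

View pics/p3.png

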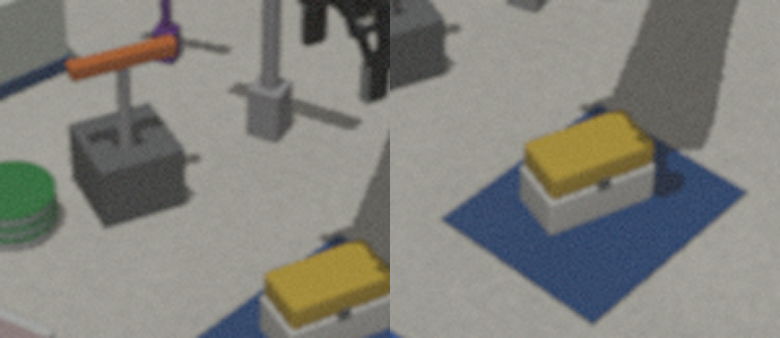

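Picture 6: the tip box stands upright on the mat at crop (590,175), and the key is upright in its stand at crop (123,57). The two cameras agree on the bar to 1 mm. I'll go to the key.

Emit:
move_arm([
  [[-0.28,-0.97,0],[0,0,0],1],
  [[-0.28,-0.97,0],[0,0,0],1],
  [[-0.28,-0.97,0],[0,0,0],1],
  [[-0.28,-0.97,0],[0,0,0],1],
  [[-0.28,-0.97,0],[0,0,0],1],
])

```text
clock: 14.18
position: [0.5521, 0.1561, 0.2449]
ee_rot: [0.181, 0.984, 0.0, 0.0]
ft_force: [0.5, 0.7, -0.5]
grip_width: 0.999
```

Emit:
move_arm([
  [[-0.28,-0.97,0],[0,0,0],1],
  [[-0.28,-0.97,0],[0,0,0],1],
  [[-0.28,-0.97,0],[0,0,0],1],
  [[-0.28,-0.97,0],[0,0,0],1],
  [[-0.28,-0.97,0],[0,0,2],1],
])

```text
clock: 14.8
position: [0.5418, 0.0306, 0.2448]
ee_rot: [0.198, 0.98, 0.0, 0.0]
ft_force: [0.1, 0.7, 0.2]
grip_width: 1.004
```

Emit:
move_arm([
  [[-0.2,-0.97,0],[0,0,0],1],
  [[0,0,0],[0,0,0],1],
])

```text
clock: 15.05
position: [0.537, 0.0053, 0.2451]
ee_rot: [0.2, 0.98, 0.0, 0.0]
ft_force: [0.1, 0.5, -0.1]
grip_width: 1.0
```

```bash
python3 -c "
from h import *
go((.539,.0066,.146),67.2)"
```

```text
t 15.05 pos [0.537  0.0053 0.2451] yawY 67.0 zdir [ 0.  0. -1.] shift [-0.05  0.08  3.96] turnz -0.24192669867645122 F [ 0.1  0.5 -0.1] T [ 0.08  0.01 -0.01] g 1.0 j7 1.13
```

Emit:
move_arm([
  [[-0.05,0.08,1],[0,0,0],1],
  [[0,0,1],[0,0,0],1],
  [[0,0,1],[0,0,0],1],
  [[0,0,0.6],[0,0,0],1],
  [[0,0,0.36],[0,0,0],1],
], squeeze=80)

```text
clock: 15.68
position: [0.5392, 0.0098, 0.1453]
ee_rot: [0.197, 0.98, 0.0, -0.0]
ft_force: [0.3, -0.6, 0.1]
grip_width: 0.999
```

Emit:
move_arm([
  [[0,0,0],[0,0,0],0.4],
  [[0,0,0],[0,0,0],0],
  [[0,0,0],[0,0,0],0],
  [[0,0,0],[0,0,0],0],
  [[0,0,0],[0,0,0],0],
])

```text
clock: 16.3
position: [0.5393, 0.0094, 0.1459]
ee_rot: [0.197, 0.98, 0.0, 0.0]
ft_force: [-0.6, -0.0, 1.8]
grip_width: -0.002
```

Emit:
move_arm([
  [[0,0,0],[0,0,0],0],
  [[0,0,0],[0,0,0],0],
  [[0,0,0],[0,0,0],0],
])

```text
clock: 16.68
position: [0.5392, 0.0094, 0.1458]
ee_rot: [0.197, 0.98, 0.0, -0.0]
ft_force: [-0.5, -0.4, -0.2]
grip_width: -0.002
```

```bash
python3 -c "
from h import *
go((.539,.0066,.146),67.2)"
```

```text
t 16.68 pos [0.5392 0.0094 0.1458] yawY 67.2 zdir [ 0.  0. -1.] shift [-0.04 -0.1  -0.01] turnz 0.025041537167695083 F [-0.5 -0.4 -0.2] T [-0.   -0.02 -0.05] g -0.002 j7 1.16
```

The fingers shut completely, so they missed the bar. I need to look.

```bash
python3 -c "
from h import *
t=camera('top');s=camera('scene')
cv2.imwrite('pics/p4.png',np.hstack([cv2.resize(s[110:270,230:380],None,fx=2.6,fy=2.6,interpolation=2),cv2.resize(t[190:350,310:460],None,fx=2.6,fy=2.6,interpolation=2)])[:,:,::-1])
print(proj('scene',[[.5392,.0094,.1458],[.5392,.0094,.165]]),proj('top',[[.5392,.0094,.1458]]))
"
```

```text
[[298.0613239  208.24514384]
 [297.78065643 201.91206046]] [[365.62466872 250.78645388]]
```

View pics/p4.png

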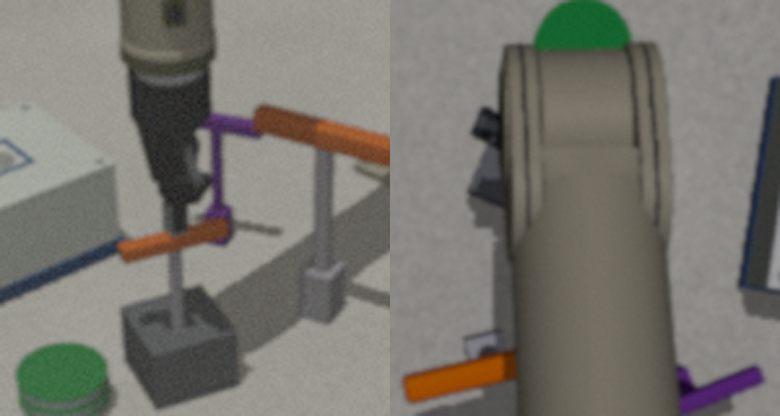

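Emit:
move_arm([
  [[0,0,-0.2],[0,0,0],0],
  [[0,0,-0.3],[0,0,0],0],
  [[0,0,0],[0,0,0],0],
  [[0,0,0],[0,0,0],0],
])

```text
clock: 17.27
position: [0.5392, 0.0094, 0.1583]
ee_rot: [0.197, 0.98, 0.0, 0.0]
ft_force: [0.3, -0.4, 0.6]
grip_width: -0.003
```

```bash
python3 -c "
from h import *
go((.539,.0066,.146),67.2)
s=camera('scene')
c,a=blob(s,(3,150,90),(14,255,255),(270,185,325,215));print('bar scene',a,rect(onz('scene',c,.165)[:,:2]))
print(proj('scene',[get_obs()['position']]))
cv2.imwrite('pics/p5.png',cv2.resize(s[160:230,255:345],None,fx=8,fy=8,interpolation=2)[:,:,::-1])
"
```

```text
t 17.27 pos [0.5392 0.0094 0.1583] yawY 67.2 zdir [ 0.  0. -1.] shift [-0.04 -0.11  0.49] turnz 0.03258620568121273 F [ 0.3 -0.4  0.6] T [-0.04  0.03 -0.03] g -0.003 j7 1.15
bar scene 207 (array([540.3,   7.2]), array([ 27., 106.]), 64.94586181640625)
[[297.90487831 204.15500541]]
```

View pics/p5.png

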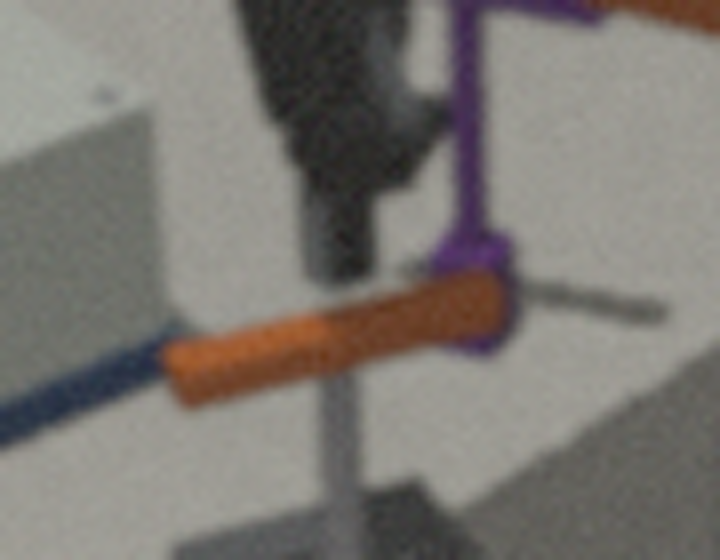

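Picture 8: the shut fingertips end at crop (338,275), which is (297,194) in the image. The reported TCP projects to (298,204), so the real tips are about 29 mm higher than reported, and they closed just above the bar. The key has not moved. I'll open, go lower by that amount and grip again.

Emit:
move_arm([
  [[-0.04,-0.1,0],[0,0,0],1],
  [[0,0,0],[0,0,0],1],
  [[0,0,0],[0,0,0],1],
  [[0,0,0],[0,0,0],1],
  [[0,0,0.3],[0,0,0],1],
])

```text
clock: 17.95
position: [0.5395, 0.0068, 0.1509]
ee_rot: [0.197, 0.98, 0.0, 0.0]
ft_force: [0.2, 0.0, -0.8]
grip_width: 1.0
```

Emit:
move_arm([
  [[0,0,0.4],[0,0,0],1],
  [[0,0,0.4],[0,0,0],1],
  [[0,0,0.4],[0,0,0],1],
  [[0,0,0.1],[0,0,0],1],
  [[0,0,0],[0,0,0],1],
])

```text
clock: 18.58
position: [0.5391, 0.0066, 0.1182]
ee_rot: [0.197, 0.98, -0.0, -0.0]
ft_force: [0.2, 0.3, 0.3]
grip_width: 1.002
```

Emit:
move_arm([
  [[0,0,0],[0,0,0],0],
  [[0,0,0],[0,0,0],0],
  [[0,0,0],[0,0,0],0],
  [[0,0,0],[0,0,0],0],
  [[0,0,0],[0,0,0],0],
])

```text
clock: 19.2
position: [0.5395, 0.0067, 0.1186]
ee_rot: [0.197, 0.98, 0.0, 0.0]
ft_force: [0.2, -0.2, 1.7]
grip_width: 0.173
```

```bash
python3 -c "
from h import *
go((.539,.0066,.118),67.2)"
```

```text
t 19.2 pos [0.5395 0.0067 0.1186] yawY 67.2 zdir [ 0.001  0.    -1.   ] shift [ 0.02 -0.01  0.03] turnz 0.030973699558444423 F [ 0.2 -0.2  1.7] T [ 0.02 -0.06 -0.04] g 0.173 j7 1.17
```

It gripped: the opening of 0.173 matches a 16 mm bar. Lift straight out, then cross over to the service box.

Emit:
move_arm([
  [[0,0,-0.2],[0,0,0],0],
  [[0,0,-0.5],[0,0,0],0],
  [[0,0,-0.8],[0,0,0],0],
  [[0,0,-0.9],[0,0,0],0],
  [[0,0,-0.9],[0,0,0],0],
])

```text
clock: 19.82
position: [0.539, 0.0066, 0.2021]
ee_rot: [0.197, 0.98, 0.0, 0.0]
ft_force: [-0.2, 0.1, -2.9]
grip_width: 0.17
```

Emit:
move_arm([
  [[0,0,-0.9],[0,0,0],0],
  [[0,0,-0.9],[0,0,0],0],
  [[0,0,-0.8],[0,0,0],0],
  [[0,0,-0.6],[0,0,0],0],
  [[0,0,0],[0,0,0],0],
])

```text
clock: 20.45
position: [0.5396, 0.0066, 0.2818]
ee_rot: [0.197, 0.98, 0.0, 0.001]
ft_force: [0.2, -0.0, -2.8]
grip_width: 0.173
```

```bash
python3 -c "
from h import *
go((.5137,-.3038,.27),67.2)"
```

```text
t 20.45 pos [0.5396 0.0066 0.2818] yawY 67.2 zdir [ 0.002  0.    -1.   ] shift [ -3.85 -11.85   0.47] turnz 0.02165691316086793 F [ 0.2 -0.  -2.8] T [-0.05 -0.02  0.02] g 0.173 j7 1.12
```

Emit:
move_arm([
  [[-0.15,-0.45,0],[0,0,0],0],
  [[-0.26,-0.8,0],[0,0,0],0],
  [[-0.3,-0.92,0],[0,0,0],0],
  [[-0.3,-0.92,0],[0,0,0],0],
  [[-0.3,-0.92,0],[0,0,0],0],
])

```text
clock: 21.08
position: [0.5297, -0.1002, 0.2799]
ee_rot: [0.198, 0.98, -0.0, -0.001]
ft_force: [-0.3, -0.7, -3.2]
grip_width: 0.166
```

Emit:
move_arm([
  [[-0.3,-0.92,0],[0,0,0],0],
  [[-0.3,-0.92,0],[0,0,0],0],
  [[-0.3,-0.92,0],[0,0,0],0],
  [[-0.3,-0.92,0],[0,0,0],0],
  [[-0.3,-0.92,0],[0,0,0],0],
])

```text
clock: 21.7
position: [0.5196, -0.2206, 0.2799]
ee_rot: [0.198, 0.98, -0.0, -0.001]
ft_force: [-0.6, 0.2, -3.6]
grip_width: 0.172
```

Emit:
move_arm([
  [[-0.3,-0.92,0],[0,0,0],0],
  [[-0.3,-0.92,0],[0,0,0],0],
  [[-0.28,-0.9,0],[0,0,0],0],
  [[-0.18,-0.6,0],[0,0,0],0],
  [[0,0,0],[0,0,0],0],
])

```text
clock: 22.32
position: [0.5118, -0.3076, 0.2803]
ee_rot: [0.199, 0.98, -0.0, -0.001]
ft_force: [-0.3, 0.1, -3.1]
grip_width: 0.172
```

Emit:
move_arm([
  [[0,0,0],[0,0,6],0],
  [[0,0,0],[0,0,10],0],
  [[0,0,0],[0,0,10],0],
  [[0,0,0],[0,0,10],0],
  [[0,0,0],[0,0,10],0],
])

```text
clock: 22.95
position: [0.5131, -0.3049, 0.2806]
ee_rot: [0.566, 0.824, 0.0, -0.0]
ft_force: [-0.9, 0.6, -3.4]
grip_width: 0.169
```

Emit:
move_arm([
  [[0,0,0],[0,0,10],0],
  [[0,0,0],[0,0,10],0],
  [[0,0,0],[0,0,4.8],0],
  [[0,0,0],[0,0,0],0],
])

```text
clock: 23.45
position: [0.5131, -0.3051, 0.2805]
ee_rot: [0.728, 0.685, 0.0, -0.0]
ft_force: [-0.2, -0.4, -2.2]
grip_width: 0.176
```

```bash
python3 -c "
from h import *
go((.5137,-.3038,.26),-3.6)
t=camera('top');s=camera('scene')
P=[[.5137,-.3038,.12]];p=get_obs()['position'];b=p+[0,0,-.1086]
print('mouth scene',proj('scene',P),'key bottom scene',proj('scene',b),'bar ends',proj('scene',[p+[0,.055,.0464],p+[0,-.055,.0464]]))
c,a=blob(s,(3,150,90),(14,255,255),(170,60,290,170));print('bar',a,c.min(0),c.max(0),c.mean(0))
cv2.imwrite('pics/p6.png',np.hstack([cv2.resize(s[70:230,160:310],None,fx=2.66,fy=2.66,interpolation=2),cv2.resize(t[190:350,420:570],None,fx=2.66,fy=2.66,interpolation=2)])[:,:,::-1])
"
```

```text
t 23.45 pos [ 0.5131 -0.3051  0.2805] yawY -3.5 zdir [-0.     0.001 -1.   ] shift [0.05 0.02 0.82] turnz 0.14773908769419108 F [-0.2 -0.4 -2.2] T [0.01 0.03 0.04] g 0.176 j7 0.61
mouth scene [[227.03512183 170.61768022]] key bottom scene [[224.8468003  154.43984258]] bar ends [[231.77554879 109.27636315]
 [205.76582847  98.09368753]]
bar 74 [219 102] [230 111] [224.5        106.63333333]
```

View pics/p6.png

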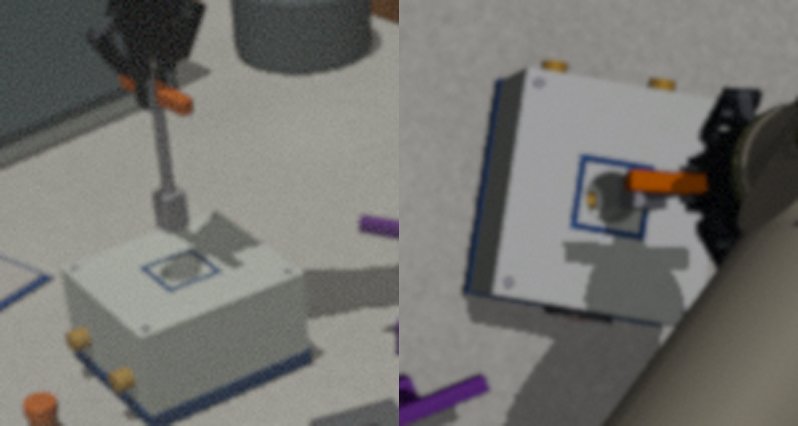

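Picture 9: the key hangs vertically above the shaft. The socket bottom is at crop (171,228) against a predicted (172,225), and the mouth is at crop (181,268). Now I lower it gently.

Emit:
move_arm([
  [[0.05,0.02,0.5],[0,0,0],0],
  [[0,0,0.6],[0,0,0],0],
  [[0,0,0.5],[0,0,0],0],
  [[0,0,0.2],[0,0,0],0],
  [[0,0,0],[0,0,0],0],
])

```text
clock: 24.18
position: [0.5131, -0.305, 0.2354]
ee_rot: [0.729, 0.685, -0.0, -0.0]
ft_force: [0.2, -0.1, -2.8]
grip_width: 0.171
```

```bash
python3 -c "
from h import *
go((.5137,-.3038,.2),-3.6)"
```

```text
t 24.18 pos [ 0.5131 -0.305   0.2354] yawY -3.6 zdir [-0.001  0.    -1.   ] shift [0.05 0.02 1.42] turnz 0.02463275028954115 F [ 0.2 -0.1 -2.8] T [-0.02  0.01 -0.04] g 0.171 j7 0.62
```

Emit:
move_arm([
  [[0.07,0.03,0.2],[0,0,0],0],
  [[0,0,0.3],[0,0,0],0],
  [[0,0,0.3],[0,0,0],0],
  [[0,0,0.3],[0,0,0],0],
  [[0,0,0.3],[0,0,0],0],
])

```text
clock: 24.8
position: [0.5141, -0.3033, 0.2002]
ee_rot: [0.729, 0.685, -0.0, -0.0]
ft_force: [-0.1, 0.4, -2.6]
grip_width: 0.17
```

The socket bottom is now at about z=0.092, inside the bore with no contact. Continue down.

Emit:
move_arm([
  [[0,0,0.3],[0,0,0],0],
  [[0,0,0.3],[0,0,0],0],
  [[0,0,0.3],[0,0,0],0],
  [[0,0,0.3],[0,0,0],0],
  [[0,0,0.2],[0,0,0],0],
])

```text
clock: 25.42
position: [0.5141, -0.3033, 0.1652]
ee_rot: [0.729, 0.685, -0.0, -0.0]
ft_force: [-0.8, -0.9, -3.7]
grip_width: 0.168
```

Emit:
move_arm([
  [[0,0,0.15],[0,0,0],0],
  [[0,0,0.15],[0,0,0],0],
  [[0,0,0.15],[0,0,0],0],
  [[0,0,0],[0,0,0],0],
])

```text
clock: 25.92
position: [0.5141, -0.3033, 0.1543]
ee_rot: [0.729, 0.685, -0.0, -0.0]
ft_force: [-0.4, 0.8, -2.8]
grip_width: 0.176
```

Emit:
move_arm([
  [[0,0,0.15],[0,0,0],0],
  [[0,0,0.15],[0,0,0],0],
  [[0,0,0.15],[0,0,0],0],
  [[0,0,0],[0,0,0],0],
])

```text
clock: 26.42
position: [0.514, -0.3032, 0.1429]
ee_rot: [0.729, 0.685, -0.0, -0.0]
ft_force: [-0.4, 0.9, -3.4]
grip_width: 0.171
```

Emit:
move_arm([
  [[0,0,0.15],[0,0,0],0],
  [[0,0,0.15],[0,0,0],0],
  [[0,0,0.1],[0,0,0],0],
  [[0,0,0],[0,0,0],0],
])

```text
clock: 26.92
position: [0.5141, -0.3033, 0.133]
ee_rot: [0.729, 0.685, -0.0, -0.0]
ft_force: [-0.5, 0.2, -3.6]
grip_width: 0.177
```

```bash
python3 -c "
from h import *
go((.5137,-.3038,.1276),-3.6)"
```

```text
t 26.93 pos [ 0.5141 -0.3033  0.133 ] yawY -3.6 zdir [-0.  0. -1.] shift [-0.02 -0.01  0.22] turnz 0.030285742840902685 F [-0.5  0.2 -3.6] T [0.06 0.14 0.03] g 0.177 j7 0.67
```

Emit:
move_arm([
  [[0,0,0.1],[0,0,0],0],
  [[0,0,0.08],[0,0,0],0],
  [[0,0,0.06],[0,0,0],0],
  [[0,0,0],[0,0,0],0],
])

```text
clock: 27.42
position: [0.5143, -0.3035, 0.1276]
ee_rot: [0.729, 0.685, 0.0, 0.0]
ft_force: [-0.9, 0.6, 0.4]
grip_width: 0.173
```

The key is fully seated: the contact force came at TCP z=0.1276, exactly as predicted. Now turn it anticlockwise.

Emit:
move_arm([
  [[0,0,0],[0,0,-4],0],
  [[0,0,0],[0,0,-6],0],
  [[0,0,0],[0,0,-6],0],
  [[0,0,0],[0,0,-6],0],
  [[0,0,0],[0,0,-6],0],
])

```text
clock: 28.05
position: [0.5139, -0.3031, 0.1276]
ee_rot: [0.54, 0.842, 0.0, -0.0]
ft_force: [-3.6, 2.8, 3.1]
grip_width: 0.167
```

```bash
python3 -c "
from h import *
go((.5137,-.3038,.1276),59.4)"
```

```text
t 28.05 pos [ 0.5139 -0.3031  0.1276] yawY 24.6 zdir [-0.     0.001 -1.   ] shift [-0.02 -0.02 -0.  ] turnz -34.785644069020094 F [-3.6  2.8  3.1] T [ 0.7   0.99 -0.14] g 0.167 j7 1.12
```

Emit:
move_arm([
  [[0,0,0],[0,0,-6],0],
  [[0,0,0],[0,0,-6],0],
  [[0,0,0],[0,0,-6],0],
  [[0,0,0],[0,0,-6],0],
  [[0,0,0],[0,0,-6],0],
])

```text
clock: 28.68
position: [0.5138, -0.3031, 0.1275]
ee_rot: [0.304, 0.953, 0.0, -0.0]
ft_force: [-2.9, 1.9, 3.7]
grip_width: 0.169
```

```bash
python3 -c "
from h import *
go((.5137,-.3038,.1276),59.4)"
```

```text
t 28.68 pos [ 0.5138 -0.3031  0.1275] yawY 54.6 zdir [-0.001  0.001 -1.   ] shift [-0.01 -0.03 -0.  ] turnz -4.788056740802631 F [-2.9  1.9  3.7] T [ 0.64  1.04 -0.09] g 0.169 j7 1.61
```

Emit:
move_arm([
  [[0,0,0],[0,0,-4],0],
  [[0,0,0],[0,0,-4],0],
  [[0,0,0],[0,0,0],0],
])

```text
clock: 29.05
position: [0.5139, -0.3033, 0.1276]
ee_rot: [0.239, 0.971, 0.0, -0.0]
ft_force: [-3.6, 2.0, 4.1]
grip_width: 0.172
```

```bash
python3 -c "
from h import *
go((.5137,-.3038,.1276),59.4)"
```

```text
t 29.05 pos [ 0.5139 -0.3033  0.1276] yawY 62.4 zdir [-0.     0.001 -1.   ] shift [-0.   -0.02 -0.  ] turnz 2.98683935355767 F [-3.6  2.   4.1] T [ 0.68  1.1  -0.01] g 0.172 j7 1.73
```

Emit:
move_arm([
  [[0,0,0],[0,0,-4],0],
  [[0,0,0],[0,0,-2],0],
  [[0,0,0],[0,0,0],0],
])

```text
clock: 29.42
position: [0.514, -0.3033, 0.1275]
ee_rot: [0.188, 0.982, 0.0, -0.0]
ft_force: [-3.4, 1.6, 5.2]
grip_width: 0.173
```

```bash
python3 -c "
from h import *
go((.5137,-.3038,.1276),59.4)"
```

```text
t 29.43 pos [ 0.514  -0.3033  0.1275] yawY 68.3 zdir [-0.  0. -1.] shift [ 0.   -0.02 -0.  ] turnz 8.947283348262971 F [-3.4  1.6  5.2] T [ 0.76  1.33 -0.09] g 0.173 j7 1.83
```

Emit:
move_arm([
  [[0,0,0],[0,0,-2],0],
  [[0,0,0],[0,0,-2],0],
  [[0,0,0],[0,0,0],0],
])

```text
clock: 29.8
position: [0.514, -0.3033, 0.1275]
ee_rot: [0.153, 0.988, 0.0, -0.0]
ft_force: [-3.9, 1.7, 5.0]
grip_width: 0.171
```

```bash
python3 -c "
from h import *
go((.5137,-.3038,.1276),59.4)"
```

```text
t 29.8 pos [ 0.514  -0.3033  0.1275] yawY 72.4 zdir [-0.  0. -1.] shift [ 0.01 -0.02 -0.  ] turnz 12.950544422112273 F [-3.9  1.7  5. ] T [ 0.74  1.26 -0.04] g 0.171 j7 1.9
```

Emit:
move_arm([
  [[0,0,0],[0,0,-2],0],
  [[0,0,0],[0,0,-2],0],
  [[0,0,0],[0,0,0],0],
])

```text
clock: 30.18
position: [0.5139, -0.3034, 0.1275]
ee_rot: [0.119, 0.993, 0.0, -0.0]
ft_force: [-3.6, 1.9, 5.0]
grip_width: 0.173
```

```bash
python3 -c "
from h import *
go((.5137,-.3038,.1276),59.4)"
```

```text
t 30.18 pos [ 0.5139 -0.3034  0.1275] yawY 76.3 zdir [-0.  0. -1.] shift [ 0.   -0.02 -0.  ] turnz 16.904119733111486 F [-3.6  1.9  5. ] T [ 0.78  1.24 -0.41] g 0.173 j7 1.96
```

Emit:
move_arm([
  [[0,0,0],[0,0,-2],0],
  [[0,0,0],[0,0,-1],0],
  [[0,0,0],[0,0,0],0],
])

```text
clock: 30.55
position: [0.5139, -0.3034, 0.1275]
ee_rot: [0.094, 0.996, 0.0, 0.0]
ft_force: [-3.5, 2.6, 4.8]
grip_width: 0.174
```

```bash
python3 -c "
from h import *
go((.5137,-.3038,.1276),59.4)"
```

```text
t 30.55 pos [ 0.5139 -0.3034  0.1275] yawY 79.2 zdir [ 0.     0.001 -1.   ] shift [ 0.01 -0.02 -0.  ] turnz 19.84781525056067 F [-3.5  2.6  4.8] T [ 0.8   1.21 -0.79] g 0.174 j7 2.01
```

The torque climbs from 0.09 to 0.41 to 0.79 N m, so the stem is at its stop. I'll relax the wind-up within the play, release and rise.

Emit:
move_arm([
  [[0,0,0],[0,0,3],0],
  [[0,0,0],[0,0,2],0],
  [[0,0,0],[0,0,0],0],
  [[0,0,0],[0,0,0],0.4],
  [[0,0,0],[0,0,0],0.6],
], squeeze=30)

```text
clock: 31.18
position: [0.5146, -0.3035, 0.1273]
ee_rot: [0.136, 0.991, -0.0, 0.0]
ft_force: [-0.2, -1.0, -0.2]
grip_width: 0.584
```

Emit:
move_arm([
  [[0,0,0],[0,0,0],1],
  [[0,0,0],[0,0,0],1],
  [[0,0,-0.3],[0,0,0],1],
  [[0,0,-0.6],[0,0,0],1],
  [[0,0,-1],[0,0,0],1],
])

```text
clock: 31.8
position: [0.514, -0.3033, 0.1758]
ee_rot: [0.136, 0.991, 0.0, -0.0]
ft_force: [0.7, -0.2, 0.2]
grip_width: 0.996
```

Emit:
move_arm([
  [[0,0,-1],[0,0,0],1],
  [[0,0,-1],[0,0,0],1],
  [[0,0,-1],[0,0,0],1],
  [[0,0,-1],[0,0,0],1],
  [[0,0,-1],[0,0,0],1],
])

```text
clock: 32.42
position: [0.514, -0.3035, 0.3019]
ee_rot: [0.136, 0.991, -0.0, 0.001]
ft_force: [0.2, 1.1, -0.3]
grip_width: 0.998
```

Emit:
move_arm([
  [[0.8,0.8,0],[0,0,0],1],
  [[0.8,0.8,0],[0,0,0],1],
  [[0.8,0.8,0],[0,0,0],1],
  [[0.8,0.8,0],[0,0,0],1],
  [[0.8,0.8,0],[0,0,0],1],
])

```text
clock: 33.05
position: [0.4442, -0.1798, 0.301]
ee_rot: [0.136, 0.991, 0.0, 0.001]
ft_force: [0.2, -0.2, 0.8]
grip_width: 1.003
```

```bash
python3 -c "
from h import *
go((.5137,-.3038,.1276),59.4)
t=camera('top');s=camera('scene')
c,a=blob(s,(3,150,90),(14,255,255),(190,110,270,175));print('bar scene',a,rect(onz('scene',c,.174)[:,:2]))
c,a=blob(t,(3,150,90),(18,255,255),(470,225,540,300));print('bar top',a,rect(onz('top',c,.183)[:,:2]))
cv2.imwrite('pics/f1.png',np.hstack([cv2.resize(s[100:360,160:500],(510,390)),cv2.resize(t[190:330,430:535],None,fx=2.78,fy=2.786,interpolation=2)[:390,:290]])[:,:,::-1])
"
```

```text
t 33.05 pos [ 0.4442 -0.1798  0.301 ] yawY 74.4 zdir [ 0.002 -0.    -1.   ] shift [-4.   -4.03  6.94] turnz 14.99959164153151 F [ 0.2 -0.2  0.8] T [-0.02 -0.05 -0.05] g 1.003 j7 1.56
bar scene 116 (array([ 514. , -302.9]), array([ 24. , 106.2]), 72.01290893554688)
bar top 97 (array([ 548.6, -313.1]), array([14.2, 33.2]), 73.07394409179688)
```

View pics/f1.png

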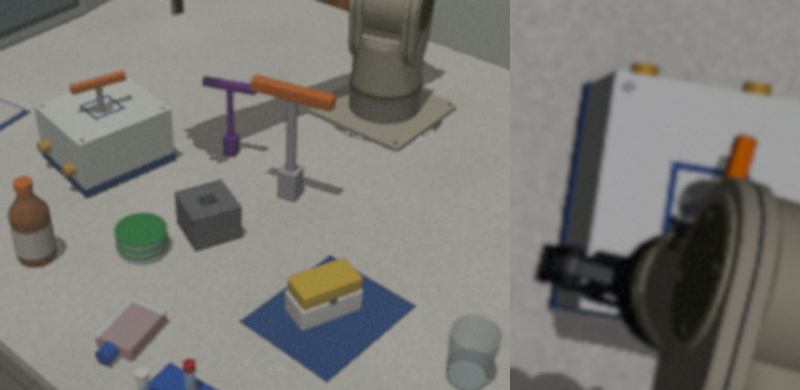

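Picture 10 (last): the key stands upright on the stem, with its bar at crop (98,80) and measured at (0.514,-0.303) against a shaft at (0.514,-0.304). The tip box is upright on the mat at crop (325,290). Bottle, dishes, flask and beaker are all standing, and the gripper is clear.

```bash
python3 -c "
from workcell import *
print(hand_in())"
```

```text
the job is handed in; nothing more can be done
None
```

The job is done and handed in at about 33 s of the 72 s allowed. The tip box is on the mat, the valve is turned to its stop, and the key is left standing on the stem.

- **Tip box:** it stands upright on the blue mat at about (0.563, 0.284).
- **Key:** the smaller orange T-key from the grey stand went down the shaft without touching the bore. The weight came off at the height expected for full seating.
- **Valve:** I turned the stem anticlockwise until the resisting torque rose from about 0.09 to 0.79 N m, which I took as the stop. I then backed off 5 degrees, within the key's play, and let go.
- **Last checks:** the scene camera puts the handle bar at (0.514, -0.303), against a shaft centre of (0.514, -0.304). The bottle, dishes, flask and beaker are all standing, and the gripper is clear.

**What failed or disagreed:**
- **Missed grip:** my first grip on the key closed just above the bar, because the real fingertips are about 29 mm higher than the reported tool position. The key did not move, and a second grip that much lower held.
- **Stop angle:** the tool was about 3 to 5 degrees further round at the stop than I predicted from the box angle, which I put down to wind-up in the grip. The torque rise is my only evidence of the stop, because the stem was hidden.
- **Top camera:** the arm covered most of the key in the last top view, so the final position check rests on the scene camera alone.

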